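Set the polariser ring of a strain viewer to its index and lock it

TASK

On the flat grey strain viewer, push the upright paddle of the polariser ring's lever round its arc until the lever's pointer lines up with the index tab clipped to the rim of the scale, then push the paddle of the small clamp lever behind the ring all the way over to its right-hand stop to lock the setting. Only push with the fingertips or the outside of the fingers: do not pinch either paddle, and leave the loose things on and around the viewer where they are.

Things in the scene. Friction and masses are not known exactly. Their poses are not given: they have to be found in the camera images.
- viewer: Strain viewer: flat grey housing 210 x 184 mm, top 30 mm above the worktop, fixed to it. Origin on the vertical axis of the ring, at worktop height; the housing reaches 92 mm to its own -x (near side, toward the robot at yaw 0), 118 mm to +x and 92 mm to each side in y; z up. On it lies an round black-anodised scale plate, radius 86 mm, top at z = 34 mm, centred on the axis, with fine white scale marks every 5 degrees along its near (-x) rim.
- ring (a joint): Angle of the dark polariser ring (radius 36 mm, z = 34 to 46 mm) about the viewer's vertical axis; 0 = its lever points along the viewer's -x, positive = counter-clockwise from above (lever swings to the viewer's -y, the robot's right). Range -1.1 to 1.1. It stays where it is left; about 1.6 N at the paddle moves it.
- ring_paddle (a point): Centre of the upright aluminium paddle on the ring's lever: 18 mm radial, 12 mm thick (along the arc), 36 mm tall, from z = 44 to 80 mm; 56 mm from the ring axis. Pressing its left and right halves at once counts as pinching. The lever beneath it is 12 mm wide, its top at z = 44 mm.
- pointer_tip (a point): Tip of the lever's pointer, 73 mm from the ring axis, z = 40 mm; its x axis runs from the tip radially inward, z up.
- index_tab: Small bare aluminium tab clipped on the scale's rim, fixed; it marks the wanted setting. Origin on the ring axis at worktop height; the tab stands along this body's -x, from 75 to 91 mm out, 5 mm wide, top at z = 43 mm, with a 24 mm wide foot round the rim. Its yaw minus the viewer's yaw is the ring angle wanted (-0.6 to 0.3).
- index_mark (a point): Inner point of the index tab, 75 mm from the ring axis, z = 40 mm.
- clamp (a joint): Angle of the steel clamp lever, which turns about a vertical pivot 55 mm to the viewer's +x of the ring axis. 0 = open (arm points 45 degrees to the left of the viewer's +x, toward +y); it grows as the arm swings clockwise from above, to 1.4 at the right-hand stop = locked. It starts at 0 to 0.25. It stays where it is left; about 1.7 N at the paddle moves it.
- clamp_paddle (a point): Centre of the clamp lever's upright steel paddle: 14 mm along the arm, 12 mm thick (along the arc), 32 mm tall, from z = 48 to 80 mm; 42 mm from the clamp's pivot. Pressing its left and right halves at once counts as pinching.
- stand_loupe: Loose black stand loupe, 38 mm wide, 43 mm tall, on the worktop left of the viewer; origin under its centre. Bystander.
- gauge_block: Loose steel gauge block 20 x 30 x 9 mm lying on the far right corner of the housing; origin under its centre. Bystander.
- connector: Loose coaxial connector 21 x 38 x 21 mm on the worktop near the viewer's near left corner; origin under its centre. Bystander.
- roll: Loose dark tape roll, 55 mm wide, 19 mm high, on the worktop right of the viewer; origin under its centre. Bystander.

How it is judged:
By the outcome, as a careful person would: the job done as asked, in the order asked, and still so for the second after the job is handed in, with the robot touching nothing.
It also fails if it takes over 48 s, if anything falls off the work surface, if the arm or the gripper's body presses on something with over 40 N, if the wrist force passes 120 N, or if a joint passes its speed limit or range.

ROBOT

A 6-joint arm with a two-finger parallel gripper is mounted at the origin on a cart in front of the work surface, level with it; the furniture and walls round the work are solid. World frame = base frame: x ahead of the robot, y to its left, z up, the work surface at z = 0. Lengths are in mm, angles in rad, forces in N, time in s.
With the tool pointing down it reaches from about 325 to 875 mm from the base axis. Payload 4.4 kg.
Tool frame: the origin (TCP) lies at the very end of the fingers, on their centre line; the grasp point (between the pads) lies behind it (tcp_to_grasp is the y of the grasp point in the tool frame, in mm); y points along the fingers, z is the direction in which the jaws open and shut, and the axes are right-handed (so a half turn about y gives the same grasp; the last joint's range is limited). The gripper opens to 85 mm and grips with 20 to 120 N. Pads are 22 mm wide; open, the fingers measure 114 mm over their backs; the gripper's body (76 mm by 85 mm) begins 54 mm behind the grasp point. The pads swing forward as they close: fully open they stand 13 mm farther back than shut.
Start: joints at [1.183, 0.207, 1.542, -0, 1.393, -0.15], TCP at [134.901, 558.954, 231.282] pointing down, gripper open.
Joint ranges: [-2.73, 2.73], [-0.86, 2.22], [0.23, 2.46], [-1.11, 4.25], [0.08, 2.63], [-2.82, 2.82]. Speed limits (rad/s): [2.79, 2.79, 3.14, 3.14, 3.14, 3.14].

INTERFACE

Orientations are given as a rotation vector (axis times angle).
In Python, from workcell import * gives the robot as it stands. Calls block until the motion is done:
- move_ptp(position, orientation): joint-space move of the TCP to a pose.
- move_straight(position, attitude=None, max_speed=150, max_force=None): straight line of the TCP; attitude=None keeps the orientation; max_speed is the mean speed in mm/s. With max_force (N) it stops when the force on the tool has changed by that much, and returns True; else False.
- move_j(angles): joint-space move.
- move_gripper(opening, squeeze=None): finger opening in mm; squeeze is the grip in N (None keeps the last); returns when the fingers have stopped.
- dwell(seconds).
- ik(position, orientation): joint angles nearest the present ones, or None.
- observe(): the state.
- camera(name): name is "scene" or "top" or "wrist"; returns a dict with "pixels" (384x512x3 uint8, red, green, blue), "fx", "fy", "cx", "cy" (pixels), "R" (3x3) and "t" (3): a world point X has camera coordinates R X + t. Camera axes: x right, y down, z forward; pixel columns grow to the right and rows downward; lengths in mm; the calibration is good to about 2 mm. A picture is of the moment at which its call begins. There is no depth.
A pose or a line that the arm cannot do raises Unreachable and nothing moves.
- close_job(): hands the job in, once; it reports no verdict.
Trained networks look in the newest picture that a camera, given by its name, has taken for a name from the list of things; names that differ only in an ending like _2 or _b are one class to them, and where a whole thing is asked for, a point or a joint stands for the part that bears it (a point fixed in the world has none). Each returns a list of dicts, best first, with "confidence" (0 to 1); they miss things now and then, are a little off and sometimes report something else, mostly with a low value. They report only what shows in the picture. A call takes as long as a camera call.
- look_for(query, camera): "position" ([column, row] as shares, 0 to 1, of the picture: columns of its width, rows of its height, amid what is visible of it).
The state is a dict: "clock": time; "joint_positions": joint angles; "qd": joint speeds; "joint_efforts": joint torques, N m; "tcp_pos": TCP position; "orientation": TCP orientation; "contact_force": force on the tool from outside, world axes, zero at the start; "torque": the same for the moment, N m; "grip_width": finger opening in mm.
Only numpy, scipy, OpenCV 4.12 (cv2) and the standard library are available. Lean on these libraries where they do the work, as an engineer would, in place of code of your own. Each camera call takes 0.05 s, during which the arm holds its last target.

## Working session

There is one attempt and no reset: what is moved stays moved. The work goes in short steps, each a Python script; the robot and the scene stay as the last script left them, time stands still between calls to the robot, and variables do not carry over. Pictures are saved under pics/ and viewed, and the job is handed in when it is done.

```bash
ls; mkdir -p pics; python3 - <<'E'
from workcell import *
import cv2,numpy as np
s=observe();print(s)
for c in("scene","top","wrist"):
    d=camera(c);cv2.imwrite(f"pics/{c}0.png",d["pixels"][:,:,::-1]);print(c,d["fx"],d["fy"],d["cx"],d["cy"],np.round(d["R"],4).tolist(),np.round(d["t"],1).tolist(), np.round(-np.array(d["R"]).T@d["t"]))
print(observe()["clock"])
E
```

```text
pics
{'clock': 0.0, 'joint_positions': array([ 1.18346863e+00,  2.07427754e-01,  1.54300933e+00,  1.33790322e-05,
        1.39348686e+00, -1.50498320e-01]), 'qd': array([ 1.27004728e-03, -2.23274058e-04,  8.44900377e-05,  9.59117649e-04,
        8.52341871e-04, -5.12034083e-04]), 'joint_efforts': array([-2.38430139e-04, -3.83023274e+01, -2.91600984e+01, -2.14594975e-04,
        1.04313710e-02, -9.09710621e-06]), 'tcp_pos': array([134.61624746, 558.21991209, 230.09510173]), 'orientation': array([-1.56503383,  0.18648336, -0.18548828]), 'contact_force': array([ 0.32990957,  0.12230239, -0.92073062]), 'torque': array([0.0083541 , 0.02940617, 0.00040378]), 'grip_width': 85.25298838113524}
scene 474.3308856970141 474.3308856970141 257.82075251690645 196.28030444389233 [[-0.8406, -0.5412, 0.0231], [-0.2648, 0.3732, -0.8891], [0.4726, -0.7535, -0.457]] [564.5, 69.4, 878.0] [ 78. 941. 450.]
top 364.3071361941692 364.3071361941692 252.73059346945232 192.52781263832875 [[-0.1779, -0.984, -0.0027], [-0.9633, 0.1747, -0.2036], [0.2008, -0.0336, -0.9791]] [360.4, 429.4, 831.9] [311. 308. 903.]
wrist 287.0432976112632 287.0432976112632 257.5217492574827 194.4023209831712 [[0.2344, 0.9721, -0.0027], [0.9266, -0.2226, 0.3029], [0.2939, -0.0735, -0.953]] [-573.7, -38.7, 379.4] [ 59. 577. 372.]
0.15
```

View pics/scene0.png

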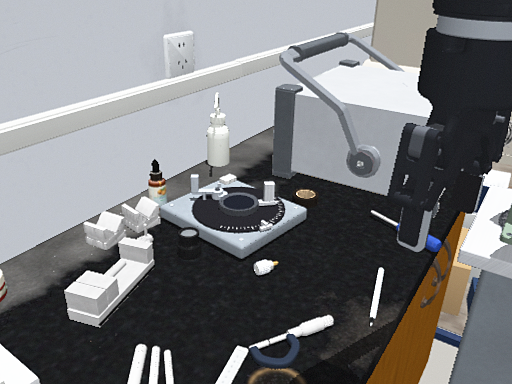

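View pics/top0.png

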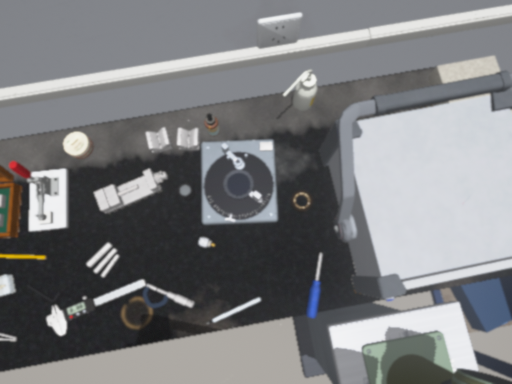

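View pics/wrist0.png

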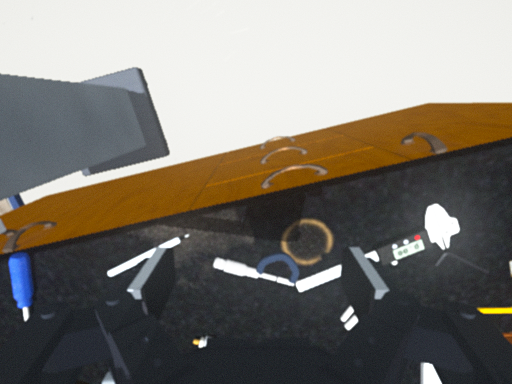

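```bash
python3 - <<'E'
from workcell import *
import numpy as np
for c in("scene","top","wrist"):
  for q in "viewer ring ring_paddle pointer_tip index_tab index_mark clamp clamp_paddle stand_loupe gauge_block connector roll".split():
    r=look_for(q,c)
    print(c,q,[(np.round(np.array(e["position"])*[512,384],1).tolist(),round(e["confidence"],2)) for e in r[:3]])
print(observe()["clock"])
E
```

```text
scene viewer [([236.5, 216.2], 0.77)]
scene ring [([245.7, 202.1], 0.98)]
scene ring_paddle [([244.9, 202.2], 0.88)]
scene pointer_tip [([243.2, 201.9], 0.91)]
scene index_tab [([266.7, 226.4], 0.64), ([197.4, 190.1], 0.4)]
scene index_mark [([260.5, 224.4], 0.49)]
scene clamp [([202.5, 192.3], 0.89)]
scene clamp_paddle [([204.5, 186.6], 0.9)]
scene stand_loupe [([187.4, 244.4], 0.7)]
scene gauge_block [([231.0, 178.9], 0.69)]
scene connector [([265.6, 266.4], 0.77)]
scene roll [([304.7, 196.8], 0.77)]
top viewer [([238.5, 182.0], 0.95), ([307.3, 199.4], 0.16)]
top ring [([239.1, 188.8], 0.62)]
top ring_paddle [([237.2, 187.5], 0.81), ([233.0, 158.2], 0.42)]
top pointer_tip [([242.1, 186.9], 0.85)]
top index_tab [([239.6, 185.1], 0.23)]
top index_mark []
top clamp [([233.0, 158.5], 0.61)]
top clamp_paddle [([233.0, 155.5], 0.51)]
top stand_loupe [([185.8, 191.3], 0.65)]
top gauge_block [([262.2, 146.3], 0.58), ([233.9, 159.4], 0.55)]
top connector [([204.8, 240.8], 0.66), ([238.7, 186.6], 0.22)]
top roll [([298.5, 197.4], 0.84)]
wrist viewer [([105.7, 378.6], 0.45)]
wrist ring []
wrist ring_paddle []
wrist pointer_tip []
wrist index_tab []
wrist index_mark []
wrist clamp []
wrist clamp_paddle []
wrist stand_loupe []
wrist gauge_block []
wrist connector [([202.4, 341.8], 0.4)]
wrist roll []
1.95
```

The top view shows the viewer at about (238,182), its lever paddle at about (256,196), the index tab at about (230,218) and the clamp at about (228,152). I'll zoom in.

```bash
python3 - <<'E'
import cv2
a=cv2.imread("pics/top0.png")[130:235,190:320];cv2.imwrite("pics/topz.png",cv2.resize(a,None,fx=6,fy=5.5,interpolation=cv2.INTER_CUBIC) if 0 else cv2.resize(a,None,fx=5.7,fy=5.7,interpolation=cv2.INTER_CUBIC))
a=cv2.imread("pics/scene0.png")[165:255,155:315];cv2.imwrite("pics/scenez.png",cv2.resize(a,None,fx=5,fy=5,interpolation=cv2.INTER_CUBIC))
E
```

```text
(no output)
```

View pics/topz.png

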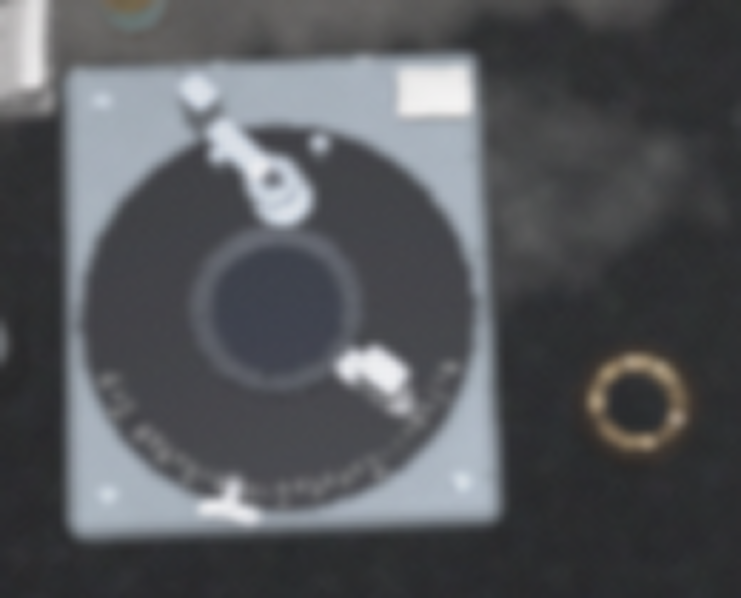

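View pics/scenez.png

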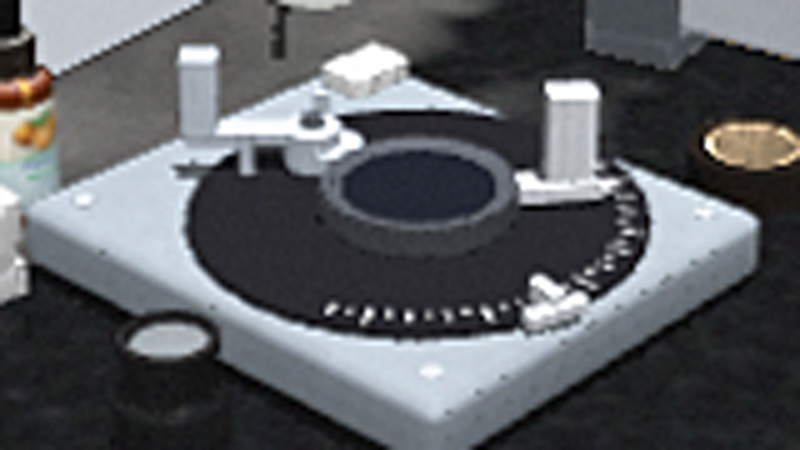

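Top zoom: housing corners at (68,68), (475,58), (500,520) and (72,535). The lever points near-right, the tab is at near-left (232,490), and the clamp paddle is far-left at (200,92). I'll turn these into world positions.

```bash
cat > h.py <<'E'
from workcell import *
import numpy as np,cv2
def ray(d,px,z):
    R=np.array(d["R"]);t=np.array(d["t"]);c=-R.T@t
    v=R.T@np.array([(px[0]-d["cx"])/d["fx"],(px[1]-d["cy"])/d["fy"],1.])
    return c+v*(z-c[2])/v[2]
def proj(d,X):
    p=np.array(d["R"])@np.array(X,float)+np.array(d["t"]);return np.array([d["cx"]+d["fx"]*p[0]/p[2],d["cy"]+d["fy"]*p[1]/p[2]])
E
python3 - <<'E'
from h import *
d=camera("top");f=lambda u,v,z:ray(d,(u/5.7+190-.4,v/5.7+130-.4),z)
C=[f(*p,30) for p in[(68,68),(475,58),(500,520),(72,535)]]
for n,p in zip("FL FR NR NL".split(),C):print(n,p.round(1))
print([np.linalg.norm(C[i]-C[(i+1)%4]).round(1) for i in range(4)])
ys=C[0]-C[1]+C[3]-C[2];print("yaw",np.arctan2(-ys[0],ys[1]), "xdir",np.arctan2(*( (C[0]-C[3]+C[1]-C[2])[[1,0]])))
print("ring c",f(276,308,46))
for n,p in dict(clamp_pad=(198,92,80),pivot=(272,180,60),ring_pad=(388,362,80),ptip=(408,410,40),tab_in=(235,480,40),tab_out=(228,505,43),foot_l=(200,508,38),foot_r=(258,518,38)).items():print(n,f(*p).round(1))
s=camera("scene");g=lambda u,v,z:ray(s,(u/5+155-.4,v/5+165-.4),z)
for n,p in dict(clamp_pad=(200,50,80),ring_pad=(573,88,80),ringc=(420,185,46),tab_in=(540,280,40)).items():print("S",n,g(*p).round(1))
E
```

```text
FL [642.  381.3  30. ]
FR [614.4 203.3  30. ]
NR [410.7 231.8  30. ]
NL [436.6 410.7  30. ]
[np.float64(180.1), np.float64(205.7), np.float64(180.8), np.float64(207.5)]
yaw -0.14896056311500389 xdir -0.1404365897573231
ring c [514.38536327 309.2434948   46.        ]
clamp_pad [603.  325.4  80. ]
pivot [566.  301.5  60. ]
ring_pad [476.1 268.4  80. ]
ptip [462.3 261.9  40. ]
tab_in [445.9 338.8  40. ]
tab_out [435.6 343.3  43. ]
foot_l [437.1 355.2  38. ]
foot_r [428.7 332.   38. ]
S clamp_pad [604.2 325.3  80. ]
S ring_pad [473.9 272.4  80. ]
S ringc [512.8 313.3  46. ]
S tab_in [445.6 337.5  40. ]
```

Top and scene agree to within about 4 mm. The viewer yaw is about -0.145, the ring axis about (513.5,311), the lever at an absolute angle of about 0.80 and the tab at about -0.385. Next I'll close the gripper and take a near wrist view.

```bash
cat >> h.py <<'E'
from scipy.spatial.transform import Rotation as Ro
def ori(phi):
    return (Ro.from_euler('z',phi)*Ro.from_matrix(np.array([[1,0,0],[0,0,1],[0,-1,0]]))).as_rotvec()
def shot(c,n):
    d=camera(c);cv2.imwrite(f"pics/{n}.png",d["pixels"][:,:,::-1]);return d
import pickle
E
python3 - <<'E'
from h import *
print(Ro.from_rotvec(ori(0)).as_matrix().round())
move_gripper(0)
print(observe()["clock"],ik([450,285,170],ori(0.2)))
move_ptp([450,285,170],ori(0.2))
s=observe();print(s["clock"],s["tcp_pos"],s["orientation"],s["contact_force"],s["grip_width"])
d=shot("wrist","w1");pickle.dump(d,open("w1.pkl","wb"))
for q in "ring ring_paddle pointer_tip index_tab index_mark clamp clamp_paddle".split():
    r=look_for(q,"wrist")
    print(q,[(np.round(np.array(e["position"])*[512,384],1).tolist(),round(e["confidence"],2)) for e in r[:2]])
try: print(tcp_to_grasp)
except Exception as e: print(e)
E
```

```text
[[ 1.  0.  0.]
 [ 0. -0.  1.]
 [ 0. -1. -0.]]
2.8167 [ 4.02024793e-01  1.76680343e-01  1.70992937e+00 -4.44089210e-16
  1.25498294e+00 -1.36877153e+00]
4.375 [449.79278774 285.67860065 170.23518755] [-1.56451734 -0.15770543  0.15727346] [ 0.11044209 -1.19542155 -0.73369546] 0.01274571621308536
ring [([265.4, 227.6], 0.77)]
ring_paddle [([267.8, 229.0], 0.61), ([132.9, 166.1], 0.51)]
pointer_tip [([264.0, 227.9], 0.75)]
index_tab [([314.5, 186.7], 0.78)]
index_mark [([311.5, 181.1], 0.54)]
clamp [([260.1, 331.0], 0.63)]
clamp_paddle [([261.0, 330.0], 0.54)]
-18.700000000000003
```

View pics/w1.png

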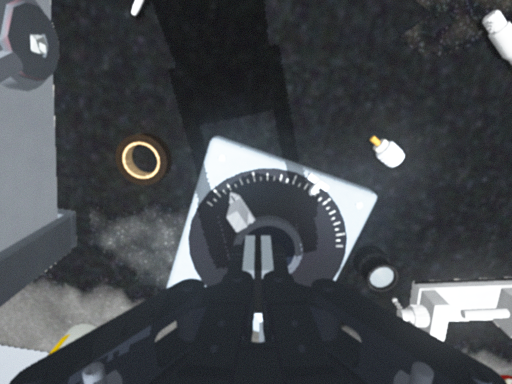

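The wrist view shows the closed fingertips at about (260,240), the lever with its paddle at about (238,210) and the tab at about (315,187). I'll zoom in for measurement.

```bash
python3 - <<'E'
from h import *
d=pickle.load(open("w1.pkl","rb"))
a=d["pixels"][130:290,160:380,::-1];cv2.imwrite("pics/w1z.png",cv2.resize(a,None,fx=3.6,fy=3.6,interpolation=cv2.INTER_CUBIC))
tcp=np.array([449.8,285.7,170.2])
x=np.array([np.cos(.2),np.sin(.2),0]);z=np.array([-np.sin(.2),np.cos(.2),0])
f=lambda X:((proj(d,X)-[160,130])*3.6).round()
print("tcp",f(tcp))
for w in(-7.5,7.5,-14.5,14.5):
  for h in (-11,11): print(w,h,f(tcp+x*h+z*w),f(tcp+x*h+z*w+[0,0,30]))
for n,X in dict(ring=(513.5,311,46),tab=(445.7,338,40),pad=(475,270.5,80)).items():print(n,f(X))
E
```

```text
tcp [350. 438.]
-7.5 -11 [300. 372.] [288. 478.]
-7.5 11 [302. 500.] [291. 628.]
7.5 -11 [400. 372.] [411. 478.]
7.5 11 [398. 500.] [408. 628.]
-14.5 -11 [253. 372.] [231. 478.]
-14.5 11 [257. 500.] [237. 628.]
14.5 -11 [446. 372.] [468. 478.]
14.5 11 [442. 500.] [462. 628.]
ring [392. 434.]
tab [539. 225.]
pad [268. 334.]
```

View pics/w1z.png

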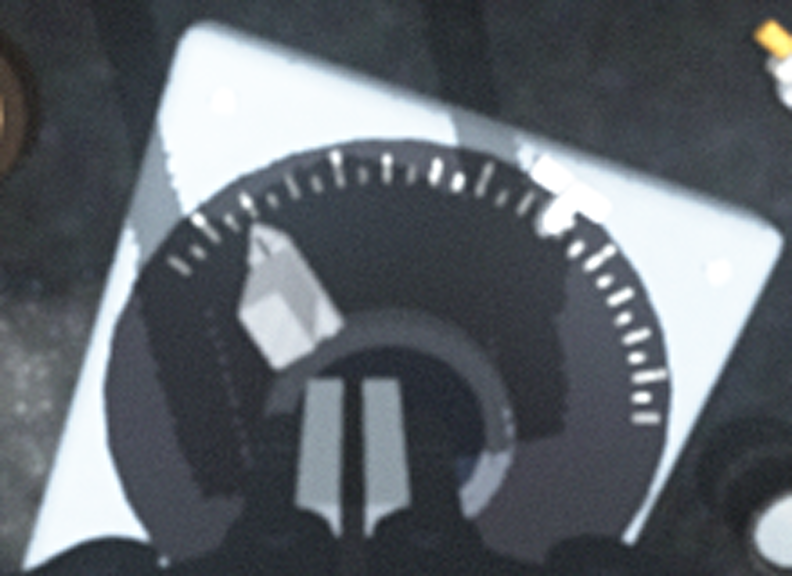

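The fingertips measure about 15 mm over their closed backs, and my projections match to within 3 mm. I'll go down on the right of the paddle and push along the arc to about 0.15 rad short of the tab.

```bash
cat >> h.py <<'E'
C=np.array([513.5,311.]);
def pp(phi,off,z=54,R=57):
    return np.r_[C+R*np.array([-np.cos(phi),-np.sin(phi)])+off*np.array([-np.sin(phi),np.cos(phi)]),z]
def st():
    s=observe();print(round(s["clock"],2),s["tcp_pos"].round(1),s["contact_force"].round(1))
E
python3 - <<'E'
from h import *
move_ptp(pp(.8,-26,120),ori(.8));st()
print(move_straight(pp(.8,-26),max_speed=120,max_force=8));st()
shot("scene","s2")
for phi in np.arange(.8,.35,-.1): 
    print(move_straight(pp(phi,-14),ori(phi),max_speed=80,max_force=15));st()
shot("wrist","w2");shot("scene","s3")
E
python3 -c "
import cv2,numpy as np
a=[cv2.resize(cv2.imread(f'pics/{n}.png')[150:260,140:320],None,fx=4.2,fy=2.7 if 0 else 2.7) for n in('s2','s3')]
cv2.imwrite('pics/s23.png',np.vstack(a))"
```

```text
5.47 [492.4 252.1 120.1] [-0.3 -0.3  0.4]
False
6.17 [492.9 252.4  54.6] [0.4 0.5 0.8]
False
6.52 [483.6 261.   54.6] [-0.3  0.   0. ]
False
6.77 [478.8 263.7  54.1] [0.1 0.  0.2]
False
7.02 [474.3 267.3  54. ] [-0.1  0.2 -0.3]
False
7.27 [470.2 271.4  53.9] [-0.   0.6  0.4]
False
7.52 [466.5 275.9  53.9] [0.6 0.2 0.5]
```

View pics/w2.png

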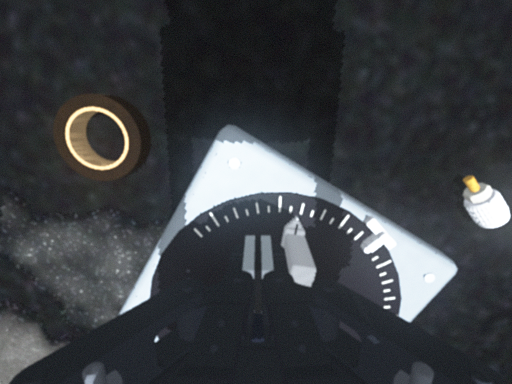

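View pics/s23.png

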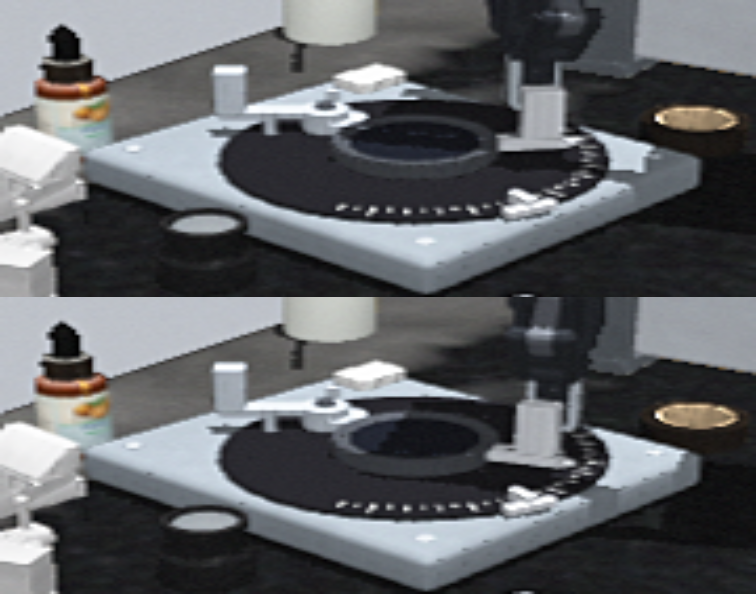

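The lever was pushed well: pointer at about (295,218), tab at about (373,240). I'll measure the remaining angle with the calibration before continuing.

```bash
python3 - <<'E'
from h import *
d=shot("wrist","w3");pickle.dump(d,open("w3.pkl","wb"))
a=d["pixels"][180:320,140:420,::-1];cv2.imwrite("pics/w3z.png",cv2.resize(a,None,fx=2.85,fy=2.85,interpolation=cv2.INTER_CUBIC))
for n,p,z in(("tip",(295,217),40),("tab",(370,247),40),("tabout",(376,237),43),("pad",(303,270),80)):
    X=ray(d,p,z);v=C-X[:2];print(n,X.round(1),np.hypot(*v),np.arctan2(v[1],v[0]))
# ticks r=? project expected circle
print([proj(d,[*(C+86*np.array([-np.cos(t),-np.sin(t)])),34]).round(1).tolist() for t in(0.8,.4,0,-.385)])
E
```

```text
tip [444.3 290.4  40. ] 72.24170836113396 0.2888195349780055
tab [444.1 340.4  40. ] 75.37418150364518 -0.4010162792164063
tabout [436.1 338.5  43. ] 82.17401527528256 -0.34188157738882347
pad [453.8 293.5  80. ] 62.19067782073568 0.28479558640776254
[[224.5, 201.4], [281.1, 190.7], [337.1, 201.7], [378.9, 230.1]]
```

View pics/w3z.png

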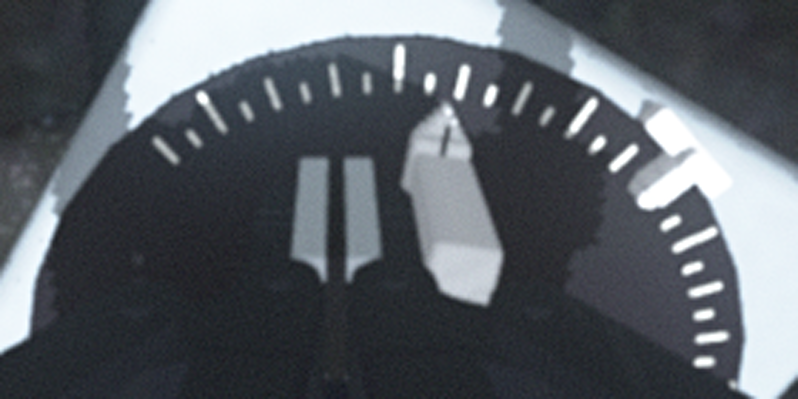

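The lever is at 0.29 with the finger commanded to 0.40. The dark finger backs therefore reach about 14.5 mm, so the true contact offset is 20.5 mm. I'll continue with that, at slower speed.

```bash
python3 - <<'E'
from h import *
for phi in np.arange(.28,-.29,-.08): 
    r=move_straight(pp(phi,-20.5),ori(phi),max_speed=60,max_force=15)
    if r: print("stopped");break
st()
d=shot("wrist","w4");pickle.dump(d,open("w4.pkl","wb"))
a=d["pixels"][180:320,140:420,::-1];cv2.imwrite("pics/w4z.png",cv2.resize(a,None,fx=2.85,fy=2.85,interpolation=cv2.INTER_CUBIC))
E
```

```text
9.68 [453.1 307.   54. ] [ 0.6 -0.3 -0.3]
```

View pics/w4z.png

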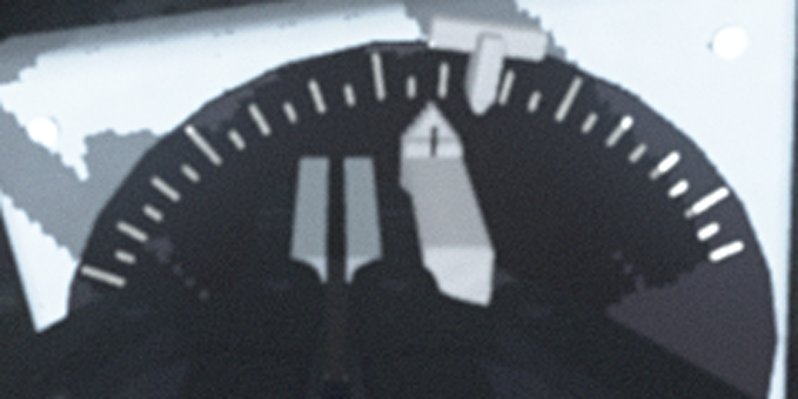

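The pointer tip is at (432,103) and the tab's inner point at (481,114) in the zoom, so it is nearly there. I'll compute the remaining angle and push it in small steps.

```bash
cat >> h.py <<'E'
def ang(d,uv,z=40,off=(140,180),s=2.85):
    X=ray(d,((uv[0]+.5)/s-.5+off[0],(uv[1]+.5)/s-.5+off[1]),z);v=C-X[:2];return np.arctan2(v[1],v[0]),np.hypot(*v)
E
python3 - <<'E'
from h import *
d=pickle.load(open("w4.pkl","rb"))
p=ang(d,(432,103));t=ang(d,(481,114));print(p,t)
dl=t[0]-p[0]; print(dl)
phi0=-.28
for k in(.5,.85):
    move_straight(pp(phi0+k*dl,-20.5),ori(phi0+k*dl),max_speed=25,max_force=15)
st()
d=shot("wrist","w5");pickle.dump(d,open("w5.pkl","wb"))
a=d["pixels"][190:260,250:350,::-1];cv2.imwrite("pics/w5z.png",cv2.resize(a,None,fx=8,fy=8,interpolation=cv2.INTER_CUBIC))
E
```

```text
(np.float64(-0.2671966783352318), np.float64(72.61694848000494)) (np.float64(-0.4105913663372371), np.float64(70.83172028813))
-0.14339468800200528
10.33 [453.  314.3  54. ] [ 0.4 -1.3 -0.1]
```

View pics/w5z.png

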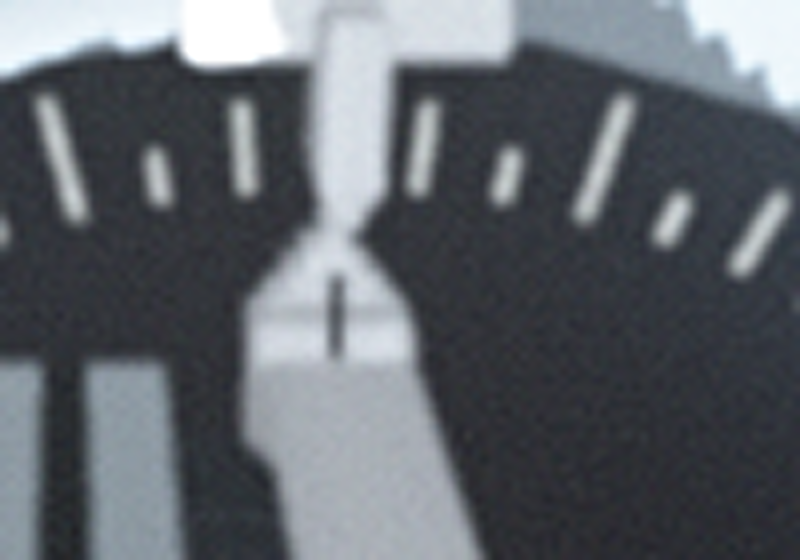

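The pointer tip is at about (338,228) and the tab tip at about (344,238), so roughly 0.3° remain. I'll nudge 0.006 rad, back off, and view it from straight above.

```bash
python3 - <<'E'
from h import *
print(pp(-.402,-20.5))
move_straight(pp(-.409,-20.5),ori(-.409),max_speed=15,max_force=15);st()
move_straight(pp(-.409,-32),max_speed=60);
move_straight(pp(-.409,-32,130),max_speed=150);
# look: camera column centre on tip
P=pp(-.40,-2,130,R=50);move_straight(P,ori(-.40));st()
d=shot("wrist","w6");pickle.dump(d,open("w6.pkl","wb"))
print(proj(d,pp(-.4,0,40,74)))
u,v=proj(d,pp(-.4,0,40,74)).astype(int)
print(u-50,v-35)
a=d["pixels"][v-35:v+35,u-50:u+50,::-1];cv2.imwrite("pics/w6z.png",cv2.resize(a,None,fx=8,fy=8,interpolation=cv2.INTER_CUBIC))
E
```

```text
[453.02319848 314.43605553  54.        ]
10.63 [453.  314.7  54. ] [ 0.3 -2.   0.2]
11.98 [465.8 328.2 128.5] [-0.8  0.8 -0.3]
[261.35251633 173.28446823]
211 138
```

View pics/w6z.png

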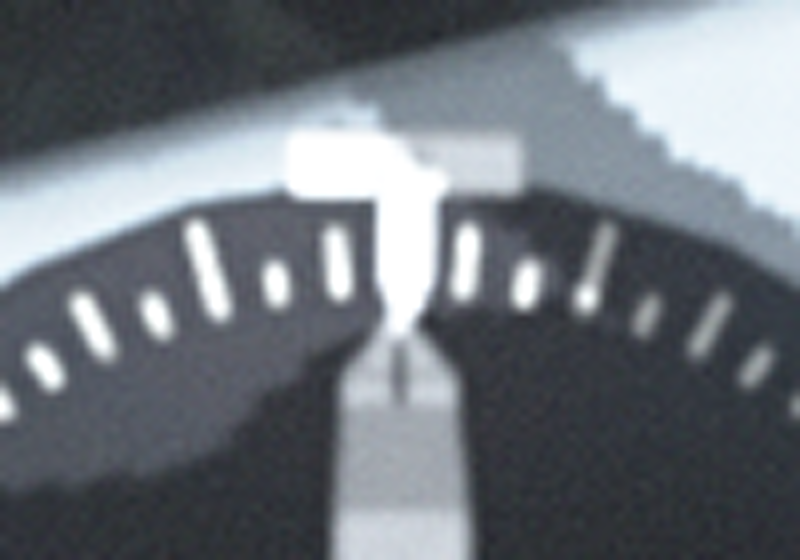

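View pics/w6.png

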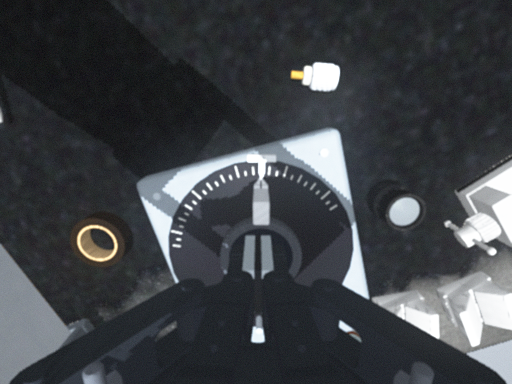

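The pointer line is at about (400,380) and the tab centre at about (404–408,260), which leaves 0.3° or less. I'll measure sub-pixel from row profiles.

```bash
python3 - <<'E'
from h import *
d=pickle.load(open("w6.pkl","rb"));g=cv2.cvtColor(d["pixels"],cv2.COLOR_RGB2GRAY).astype(float)
def edges(row,a,b):
    l=g[row,a:b];x=np.arange(a,b);t=(l.max()+np.median(np.sort(l)[:4]))/2
    i=np.where(l>t)[0];i0,i1=i[0],i[-1]
    L=x[i0]-(l[i0]-t)/(l[i0]-l[i0-1]);R=x[i1]+(l[i1]-t)/(l[i1]-l[i1+1]);return L,R
for rows,z in((range(163,181),42),(range(180,206),42)):
  for r in rows:
    L,R=edges(r,254,270) if r<182 else edges(r,246,275)
    m=(L+R)/2;X=ray(d,(m,r),43 if r<180 else 41 if r<189 else 44);v=C-X[:2]
    print(r,round(L,2),round(R,2),round(m,2),"ang %.4f r %.1f"%(np.arctan2(v[1],v[0]),np.hypot(*v)))
E
```

```text
163 257.44 265.31 261.37 ang -0.3994 r 83.2
164 257.5 265.26 261.38 ang -0.3994 r 82.4
165 257.48 265.24 261.36 ang -0.3993 r 81.5Traceback (most recent call last):
  File "<stdin>", line 9, in <module>
  File "<stdin>", line 6, in edges
IndexError: index 16 is out of bounds for axis 0 with size 16
```

```bash
python3 - <<'E'
from h import *
d=pickle.load(open("w6.pkl","rb"));g=cv2.cvtColor(d["pixels"],cv2.COLOR_RGB2GRAY).astype(float)
def edges(r,c0):
    l=g[r];t=(l[c0]+min(l[c0-12:c0+12]))/2
    a=c0
    while l[a]>t:a-=1
    b=c0
    while l[b]>t:b+=1
    return a+(t-l[a])/(l[a+1]-l[a]), b-(t-l[b])/(l[b-1]-l[b])
for r in list(range(162,186))+list(range(186,212,2)):
    c0=261 if r<181 else 263 if r<192 else 261
    L,R=edges(r,c0);m=(L+R)/2;X=ray(d,(m,r),43 if r<176 else 40 if r<184 else 42 if r<189 else 44);v=C-X[:2]
    print(r,round(L,2),round(R,2),round(m,2),"ang %.4f r %.1f"%(np.arctan2(v[1],v[0]),np.hypot(*v)))
E
```

```text
162 247.47 265.87 256.67 ang -0.3544 r 84.1
163 257.33 265.43 261.38 ang -0.3994 r 83.2
164 257.43 265.34 261.38 ang -0.3995 r 82.4
165 257.44 265.31 261.37 ang -0.3994 r 81.5
166 257.43 265.27 261.35 ang -0.3992 r 80.7
167 257.43 265.3 261.36 ang -0.3994 r 79.9
168 257.42 265.28 261.35 ang -0.3993 r 79.1
169 257.43 265.2 261.32 ang -0.3990 r 78.3
170 257.42 265.2 261.31 ang -0.3990 r 77.4
171 257.43 265.17 261.3 ang -0.3989 r 76.6
172 257.42 265.01 261.22 ang -0.3981 r 75.8
173 257.58 264.81 261.19 ang -0.3979 r 74.9
174 258.03 264.39 261.21 ang -0.3981 r 74.1
175 258.37 263.9 261.14 ang -0.3973 r 73.3
176 258.51 263.6 261.06 ang -0.3968 r 71.7
177 258.4 262.89 260.65 ang -0.3920 r 70.9
178 258.07 262.52 260.29 ang -0.3878 r 70.0
179 257.44 262.75 260.1 ang -0.3853 r 69.2
180 256.6 264.11 260.36 ang -0.3883 r 68.3
181 255.96 264.9 260.43 ang -0.3892 r 67.5
182 255.36 265.48 260.42 ang -0.3889 r 66.6
183 254.48 266.24 260.36 ang -0.3880 r 65.7
184 253.62 267.13 260.37 ang -0.3880 r 65.4
185 253.3 267.61 260.45 ang -0.3889 r 64.6
186 253.14 267.79 260.46 ang -0.3890 r 63.7
188 253.02 267.88 260.45 ang -0.3886 r 62.0
190 253.07 267.89 260.48 ang -0.3887 r 60.9
192 252.89 268.07 260.48 ang -0.3884 r 59.1
194 252.78 268.42 260.6 ang -0.3899 r 57.4
196 252.57 268.64 260.6 ang -0.3897 r 55.7
198 252.52 268.82 260.67 ang -0.3905 r 53.9
200 252.22 269.06 260.64 ang -0.3899 r 52.2
202 252.34 269.12 260.73 ang -0.3912 r 50.4
204 252.18 269.32 260.75 ang -0.3913 r 48.7
206 252.15 269.38 260.77 ang -0.3915 r 46.9
208 252.19 269.33 260.76 ang -0.3912 r 45.1
210 252.32 269.12 260.72 ang -0.3903 r 43.3
```

The tab is at -0.399 and the pointer at about -0.390, so about 0.5° remains. One more small push of 0.008 rad is cheap.

```bash
python3 - <<'E'
from h import *
a=-.417
move_straight(pp(a,-32,130),ori(a),max_speed=200)
move_straight(pp(a,-32),max_speed=150)
move_straight(pp(a,-24),max_speed=60)
move_straight(pp(a,-20.5),max_speed=15,max_force=15);dwell(.15);st()
move_straight(pp(a,-32),max_speed=60);
move_straight(pp(a,-32,130),max_speed=200);
move_straight(pp(-.40,-2,130,R=50),ori(-.40));st()
d=shot("wrist","w7");pickle.dump(d,open("w7.pkl","wb"));g=cv2.cvtColor(d["pixels"],cv2.COLOR_RGB2GRAY).astype(float)
a=d["pixels"][138:208,211:311,::-1];cv2.imwrite("pics/w7z.png",cv2.resize(a,None,fx=8,fy=8,interpolation=cv2.INTER_CUBIC))
def edges(r,c0):
    l=g[r];t=(l[c0]+min(l[c0-12:c0+12]))/2
    a=c0
    while l[a]>t:a-=1
    b=c0
    while l[b]>t:b+=1
    return a+(t-l[a])/(l[a+1]-l[a]), b-(t-l[b])/(l[b-1]-l[b])
for r in list(range(164,174,2))+list(range(180,208,3)):
    c0=261 if r<181 else 264 if r<192 else 261
    L,R=edges(r,c0);m=(L+R)/2;X=ray(d,(m,r),43 if r<176 else 40 if r<184 else 42 if r<189 else 44);v=C-X[:2]
    print(r,round(m,2),"ang %.4f r %.1f"%(np.arctan2(v[1],v[0]),np.hypot(*v)))
E
```

```text
13.81 [453.1 315.4  54. ] [ 0.4 -0.5 -0.7]
15.03 [465.4 328.  128. ] [ 0.  -0.1 -0.6]
164 261.7 ang -0.3987 r 82.7
166 261.63 ang -0.3980 r 81.1
168 261.59 ang -0.3977 r 79.5
170 261.58 ang -0.3976 r 77.8
172 261.58 ang -0.3976 r 76.2
180 261.89 ang -0.4020 r 68.7
183 261.86 ang -0.4020 r 66.1
186 261.78 ang -0.4008 r 64.1
189 261.79 ang -0.4008 r 62.1
192 261.98 ang -0.4038 r 59.6
195 262.02 ang -0.4047 r 57.0
198 262.23 ang -0.4084 r 54.4
201 262.34 ang -0.4109 r 51.8
204 262.39 ang -0.4125 r 49.1
207 262.38 ang -0.4135 r 46.5
```

View pics/w7z.png

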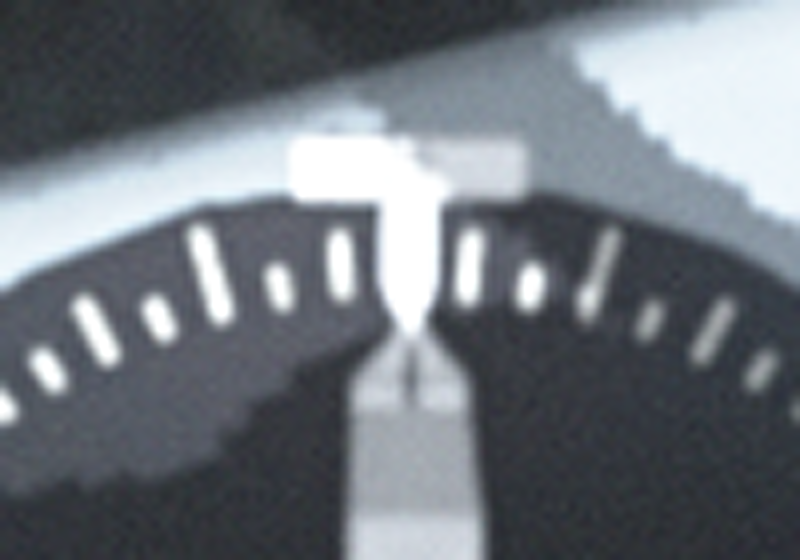

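The pointer is now at about -0.401 against the tab's -0.398, or 0.2°, within measurement noise. Next is the clamp. The paddle at (603.5,325) lies 42.0 mm from the computed pivot (567.9,303), which puts the clamp at about 0.08; both agree with the text. I'll descend on its left and push it clockwise.

```bash
cat >> h.py <<'E'
PV=np.array([567.9,303.])
def cp(b,off,z=57,R=42):
    return np.r_[PV+R*np.array([np.cos(b),np.sin(b)])+off*np.array([-np.sin(b),np.cos(b)]),z]
E
python3 - <<'E'
from h import *
b=.56
print(ik(cp(b,34,130),ori(b)),ik(cp(-.85,21),ori(-.85)))
move_straight(cp(b,34,130),ori(b),max_speed=180);st()
d=shot("wrist","w8");pickle.dump(d,open("w8.pkl","wb"));shot("scene","s8")
print(move_straight(cp(b,34),max_speed=100,max_force=8));st()
d=shot("wrist","w9");shot("scene","s9")
a=[cv2.resize(cv2.imread(f'pics/{n}.png')[130:260,140:320],None,fx=2.2,fy=2.2) for n in('s8','s9')]
w=[cv2.resize(cv2.imread(f'pics/{n}.png'),None,fx=.77,fy=.77) for n in('w8','w9')]
A=np.hstack(a);W=np.hstack(w);A=A[:,:W.shape[1]];W=W[:,:A.shape[1]];cv2.imwrite('pics/c1.png',np.vstack([A,W]))
E
```

```text
[ 4.17682729e-01  5.20142488e-01  1.33732144e+00 -4.44089210e-16
  1.28412873e+00 -1.71311360e+00] [ 3.08497770e-01  5.84429583e-01  1.40527447e+00 -4.44089210e-16
  1.15188861e+00 -4.12298557e-01]
16.19 [584.7 353.7 129.7] [-0.9  0.1 -0.4]
False
17.18 [586.1 354.4  57.7] [0.8 0.1 0.7]
```

View pics/c1.png

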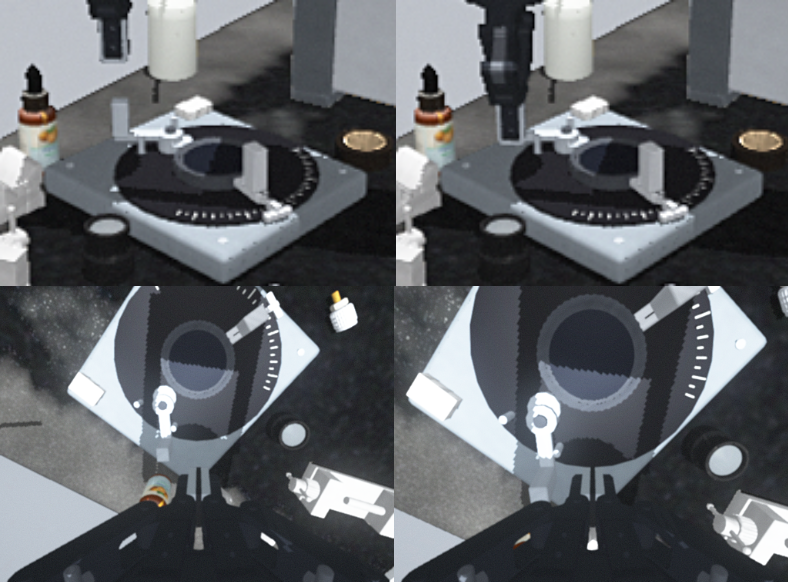

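The fingers are down on the left (+y) side of the clamp paddle with clear space. I'll push along the arc to the stop.

```bash
python3 - <<'E'
from h import *
for b in np.r_[np.arange(.56,-.66,-.1),np.arange(-.66,-.86,-.03)]:
    r=move_straight(cp(b,20.5),ori(b),max_speed=70 if b>-.6 else 25,max_force=12 if b>-.6 else 6)
    if r: print("stop at",b);break
st()
shot("wrist","w10");shot("scene","s10")
a=[cv2.resize(cv2.imread(f'pics/{n}.png')[130:260,140:320],None,fx=2.2,fy=2.2) for n in('s10',)]
w=cv2.resize(cv2.imread('pics/w10.png'),None,fx=.77,fy=.77)
cv2.imwrite('pics/c2.png',np.vstack([a[0][:,:394],w[:,:394]]))
E
```

```text
22.45 [613.6 288.7  57.4] [ 6.3 10.5 -6.5]
```

View pics/c2.png

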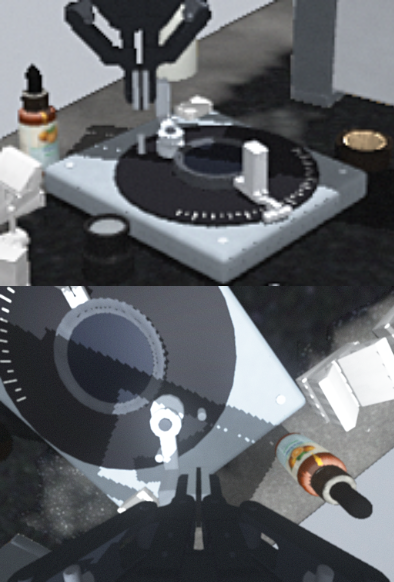

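The contact force is about 12 N, well above the 1.7 N friction, so the clamp is against its stop. I'll back off, raise the arm and verify both settings.

```bash
python3 - <<'E'
from h import *
move_straight(cp(-.8,34),ori(-.8),max_speed=60);st()
move_straight(cp(-.8,34,140),max_speed=150)
move_straight(pp(-.40,-2,130,R=50)+[0,0,40],ori(-.40),max_speed=180);st()
d=shot("wrist","w11");pickle.dump(d,open("w11.pkl","wb"))
t=shot("top","t11");s=shot("scene","s11")
a=cv2.resize(cv2.imread('pics/s11.png')[160:260,150:320],(400,235),interpolation=2)
b=cv2.resize(cv2.imread('pics/t11.png')[130:235,190:320],(400,323),interpolation=2)
u,v=proj(d,pp(-.4,0,40,74)).astype(int);print(u,v)
c=cv2.resize(cv2.imread('pics/w11.png')[v-30:v+40,u-50:u+50],(400,280),interpolation=2)
e=cv2.resize(cv2.imread('pics/w11.png'),(400,278))
cv2.imwrite('pics/c3.png',np.hstack([np.vstack([a,b]),np.vstack([c,e])]))
for th in(1.3,1.4): print(th,proj(s,[*(cp(-.145+.785-th,0)[:2]),80]),proj(t,[*(cp(-.145+.785-th,0)[:2]),80]))
print({q:[(np.round(np.array(e["position"])*[512,384],1).tolist(),round(e["confidence"],2)) for e in look_for(q,"scene")[:2]] for q in("clamp_paddle","gauge_block","stand_loupe","connector","roll")})
E
```

```text
22.95 [621.3 296.1  56.7] [-0.8 -0.  -0.4]
24.69 [467.4 328.4 169.7] [ 0.1  0.5 -0.2]
259 161
1.3 [211.8103764  166.57447708] [244.49565768 143.03763193]
1.4 [213.94542098 166.37055817] [246.01682243 143.88882934]
{'clamp_paddle': [([214.7, 183.7], 0.56)], 'gauge_block': [], 'stand_loupe': [([188.1, 245.9], 0.79), ([231.3, 178.6], 0.63)], 'connector': [([265.3, 270.6], 0.52)], 'roll': [([304.2, 195.6], 0.79)]}
```

View pics/c3.png

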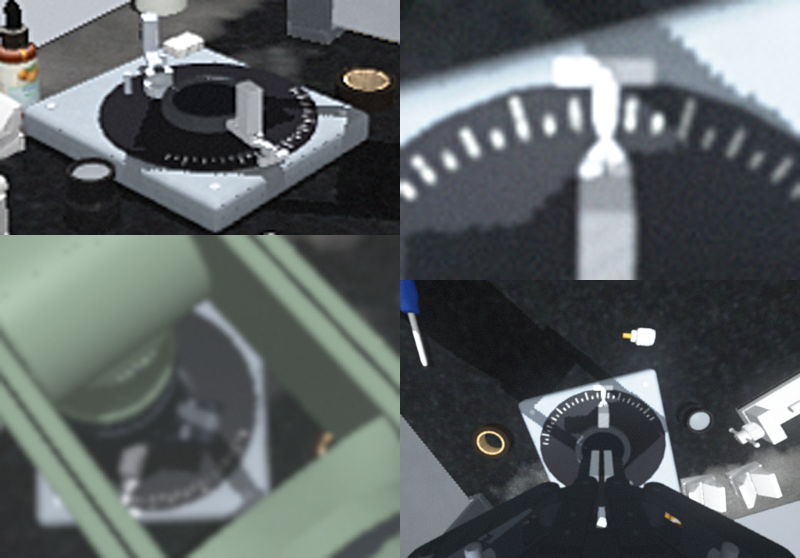

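The pointer still lines up with the tab in the zoom. The clamp paddle is at about (214,168) in the scene view, where 1.4 predicts (213.9,166.4). I'll take one wrist view over the clamp to confirm it and check the gauge block.

```bash
python3 - <<'E'
from h import *
move_straight(cp(.56,34,150),ori(.56),max_speed=200);st()
d=shot("wrist","w12");pickle.dump(d,open("w12.pkl","wb"))
im=d["pixels"][:,:,::-1].copy()
a=im[80:300,60:380];Z=2.4;a=cv2.resize(a,None,fx=Z,fy=Z,interpolation=2)
for th,c in((1.2,(255,0,0)),(1.3,(0,255,0)),(1.4,(0,0,255))):
    p=(proj(d,[*(cp(-.145+.785-th,0)[:2]),80])-[60,80])*Z;cv2.circle(a,tuple(p.astype(int)),3,c,-1);print(th,p)
p=(proj(d,[*PV,60])-[60,80])*Z;cv2.circle(a,tuple(p.astype(int)),3,(0,255,255),-1)
cv2.imwrite("pics/w12z.png",a)
E
```

```text
26.2 [585.1 354.1 149.9] [ 0.2  0.3 -0.6]
1.2 [245.48410295 236.86856517]
1.3 [239.0441861  224.96388713]
1.4 [233.74428751 212.47809588]
```

View pics/w12z.png

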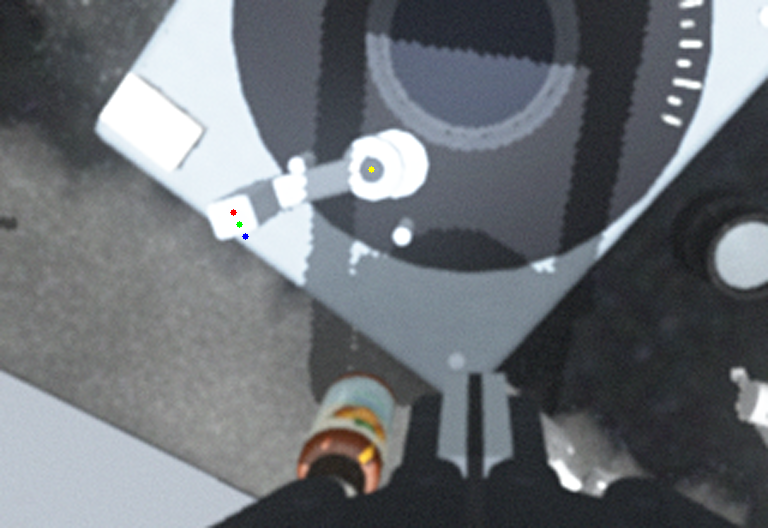

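The clamp arm rests against its right-hand stop post at about (297,165), with the paddle top at about (233,216), which matches 1.4. The gauge block is undisturbed, so I'll hand in.

```bash
python3 - <<'E'
from h import *
print(close_job());st()
E
```

```text
the job is handed in; nothing more can be done
None
the job is handed in; nothing more can be done
```

The polariser ring's pointer is lined up with the index tab, and the clamp lever is over against its right-hand stop. I handed the job in with the clock at about 26 s and the arm clear of everything. It reported no verdict.

- **Ring:** I pushed the paddle round with the outside of the closed fingers and corrected twice in small steps. Before clamping, the wrist view put the pointer within about 0.2° of the tab (−0.401 against −0.398 rad). After clamping, the picture still showed it lined up by eye; I did not measure it again.
- **Clamp:** I pushed it until about 12 N built up against the stop, well above the 1.7 N it takes to move. The last wrist view shows the arm on its stop post, with the paddle where 1.4 rad predicts, to about 0.05 rad.
- **Loose things:** The loupe, connector and roll were found within about 4 pixels of where they started. The network missed the gauge block in the last scene picture, but the pictures show it still on the far right corner.
- **Disagreements:** My first estimate of the finger thickness (15 mm) was wrong; it is about 29 mm. The ring paddle was therefore about 0.1 rad further round than I had commanded, which I corrected early, well short of the tab. The top and scene cameras differed by up to 4 mm.

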